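# Set out the bench for glueing a cleat block

## Robot

A 7-joint arm with a two-finger parallel gripper is mounted at the origin on a cart in front of the work surface, level with it; the furniture and walls round the work are solid. World frame = base frame: x ahead of the robot, y to its left, z up, the work surface at z = 0. Lengths are in mm, angles in degrees, forces in N, time in s.
With the tool pointing down it reaches from about 400 to 875 mm from the base axis. Payload 19.3 kg.
Tool frame: the origin (TCP) lies midway between the tips of the shut fingers; the grasp point (between the pads) lies 19 mm behind it (env.grasp_offset is the distance from the TCP to the grasp point, in mm); z points along the fingers, y is the line along which they close (so a half turn about z gives the same grasp; the last joint's range is limited). The gripper opens to 85 mm and grips with 20 to 120 N. Pads are 22 mm wide; open, the fingers measure 114 mm over their backs; the gripper's body (76 mm by 85 mm) begins 54 mm behind the grasp point. The pads swing forward as they close: fully open they stand 13 mm farther back than shut.
Start: joints at [-74.954, 29.874, -2.08, 91.645, 1.215, 58.505, -6.463], TCP at [204.2, 590.692, 231.291] pointing down, gripper open.
Joint ranges: [-166.77, 166.77], [-17.47, 122.26], [-85.68, 81.53], [9.62, 139.38], [-72.42, 252.41], [9.2, 110.78], [-144.41, 144.41]. Speed limits (degrees/s): [108.29, 108.29, 136.94, 136.94, 172.46, 172.46, 172.46].

## Interface

Orientations are given as [roll, pitch, yaw] about the fixed x, y, z axes, in that order (R = Rz(yaw) Ry(pitch) Rx(roll)).
In Python, from workcell import status, snapshot, camera_info, env gives the robot as it stands.
- The arm moves only by the tool play_rows, never from a script. Its argument "deltas" is text: rows parted by semicolons, each of 7 numbers parted by spaces: the turn, a rotation vector about the tool's x, y, z scaled (see below), then the shift along the tool's x, y, z scaled (see below), then the opening, from 0 (shut) to 1 (fully open). In form: ax ay az dx dy dz hand; .... A call has 1 to 12 rows; each row is the pose to reach, as a shift and turn from the pose commanded when the call began, along the tool's axes at that moment, turning the shorter way round; what a row does not reach only later rows make up. The controller multiplies each number of a shift by 0.1 m and each number of a turn by 180 degrees. A row lasts 1/8 s, in which the tool goes at most 62.5 mm and 10.7 degrees, less where a joint would pass 70% of its speed; a pose out of reach is approached as far as the arm can. A call with a number of a shift or a turn outside -1 to 1 is refused whole. A call with a gripper value outside its range is refused whole. The fingers move at their own pace and stop on an object; "grip_force" is the grip in N (left out, the last holds). Time passes only in rows, so rows that repeat a pose let the fingers close. It gives the time, the measured TCP pose, the force, the opening and the grip force at its end, in the units of the state.
- status.observe(): the state, without advancing time (a new reading comes with each control period).
- snapshot(name): name is "scene" or "top" or "wrist"; returns the picture (480x640x3 uint8, red, green, blue); there is no depth.
- camera_info(name): a dict with "fx", "fy", "cx", "cy" (pixels), "distortion" ([k1, k2, p1, p2, k3] as OpenCV has them; the pictures are not rectified), "eye" and "rotation" of the camera in the world. Camera axes: x right, y up, looking along -z (the intrinsics and any distortion apply to the point x, -y, -z); pixel columns grow to the right and rows downward; lengths in mm; the calibration is good to about 2 mm. A picture is of the moment at which its call begins: read the wrist's pose just before it. camera_info takes no time and is no camera call; for the wrist camera it gives the pose at the moment of the call.
- env.job_done(): hands the job in; it is judged then, once.
The state is a dict: "time": time; "joint_positions": joint angles; "joint_velocities": joint speeds; "effort": joint torques, N m; "tool_pos": TCP position; "orientation": TCP orientation; "wrist_force": force on the tool from outside, world axes, zero at the start; "wrist_torque": the same for the moment, N m; "opening": finger opening in mm; "grip_force": force on a finger pad.
Only numpy, scipy, OpenCV 4.12 (cv2) and the standard library are available. Lean on these libraries where they do the work, as an engineer would, in place of code of your own. Each camera call takes 0.05 s, during which the arm holds its last target. There are 200 camera calls.

## Task

Set out the bench for the glue-up: lay the long maple block centrally along the wooden cradle, across both of its runners, and put the small pine caul on top of the maple block, cleat up, at its middle and lengthwise the same way. Stand the jar of screws on the bench midway between the middle of the cradle and the middle of the black drill case, and lay the yellow pad flat on the middle of the case's lid, lengthwise the same way as the case. Leave the bar clamp and the wide chisel where they lie.

Things in the scene. Friction and masses are not known exactly. Their poses are not given: they have to be found in the camera images.
- block: Plain hardwood (maple) block, 52 x 170 x 30 mm (own x, y, z), about 170 g, loose, lying flat at the right end of the bench front. Origin: centre of its underside; long axis = own y. Grip across the 52 mm width at its middle.
- caul: Small pine clamping caul, 52 x 72 mm, 22 mm thick (own x, y, z), with a small cleat on the upper face (off-centre, 9 mm high; 33 mm overall with the screw). Loose, about 50 g, starts cleat up on the right half of the bench front (a like block far left is scenery). Origin: centre of its underside; its 72 mm length runs along own y. Grip across the 52 mm width.
- jar: White round jar of screws with grey lid, 60 mm diameter, 73 mm tall, about 160 g, loose, upright on the right half of the bench front (the jar in the far left corner is scenery). Origin: centre of its underside; own z up along its axis.
- pad: Yellow rectangular rubbing pad, 26 x 60 x 14 mm (own x, y, z), about 30 g, rigid, loose, lying flat on the right half of the bench front. Origin: centre of its underside; long axis = own y. Grip across the 26 mm width.
- cradle: Gluing cradle, fixed: plywood base 130 x 80 x 9 mm (own x, y, z) with two dark wooden runners across it (each 18 x 80 mm, centred at own x = -45 and +45 mm); runner tops 31 mm above the bench. Origin: centre of the base's underside; long axis = own x, roughly away from the robot. The block overhangs it 20 mm at both ends. The case stands beside it, centres 290 mm apart.
- case: Closed black drill case, fixed to the bench, 103 x 150 x 34 mm (own x, y, z), flat lid 34 mm above the bench. Origin: centre of its underside; long axis = own y. It may stand left or right of the cradle.
- bar_clamp: Bystander: bar clamp, 87 x 240 x 24 mm, loose, in the tool well (40 mm below the bench top) behind the work. Origin: centre of its underside.
- chisel_wide: Bystander: wide chisel, 24 x 264 x 24 mm, loose, in the tool well behind the work. Origin: centre of its underside.
There are look-alikes about, which are no part of the job. There is more than one size of the jar; the job needs the middle-sized.

How it is judged:
By the outcome, as a careful person would: the job done as asked, in the order asked, and still so for the second after the job is handed in, with the robot touching nothing.
It also fails if it takes over 120 s, if anything falls off the work surface, if the arm or the gripper's body presses on something with over 40 N, if the wrist force passes 120 N, or if a joint passes its speed limit or range.

## Working session

There is one attempt and no reset: what is moved stays moved. The work goes in short steps, Python scripts to look and compute and a tool call to move; the robot and the scene stay as the last step left them, time stands still between calls to the robot, and variables do not carry over. Pictures are saved under pics/ and viewed, at most 14 in all, crops included, and the job is handed in when it is done.

Besides the shell and the picture viewer there is one more tool, called after "Emit:" as name(argument=value, ...) on one line, values as JSON. play_rows: Moves the arm, as the interface text tells. Its arguments: {"type":"object","properties":{"deltas":{"type":"string"},"grip_force":{"type":"number"}},"required":["deltas"]}

```bash
mkdir -p pics; ls; python3 - <<'E'
from workcell import status, snapshot, camera_info, env
import cv2
for n in ("scene","top"):
    cv2.imwrite(f"pics/{n}0.png",snapshot(n)[:,:,::-1]); c=camera_info(n); print(n,c)
s=status.observe(); print(s)
E
```

```text
pics
scene {'fx': 484.2746102797938, 'fy': 484.2746102797938, 'cx': 322.4213492602503, 'cy': 242.5351109450053, 'distortion': array([0.03909731, 0.        , 0.        , 0.        , 0.        ]), 'eye': array([ -57.4316147 , -906.99481617,  727.06569021]), 'rotation': array([ 58.93402515,   1.21983502, -36.85389447])}
top {'fx': 603.0428063886108, 'fy': 603.0428063886108, 'cx': 332.1454250539314, 'cy': 240.8582407200285, 'distortion': array([-0.13621919,  0.        ,  0.        ,  0.        ,  0.        ]), 'eye': array([ 326.45489352,   33.43044075, 1499.33617145]), 'rotation': array([ 10.21374096,  -1.22596234, -89.8905179 ])}
{'time': 0.1, 'joint_positions': array([-74.95396388,  29.90532058,  -2.08062606,  91.66923027,
         1.21392353,  58.50436637,  -6.46128819]), 'joint_velocities': array([-0.07129308, -0.13602177, -0.00226941, -0.13506923, -0.01587718,
        0.06773602, -0.01474893]), 'effort': array([ 4.24837592e-03, -9.28484774e+01,  1.98420413e+00, -3.70535338e+01,
        1.81205606e-02,  5.41875503e-03,  9.37291043e-05]), 'tool_pos': array([204.12373649, 590.42005176, 230.79604055]), 'orientation': array([-1.79943230e+02,  3.68654035e-03,  1.60931758e+02]), 'wrist_force': array([-1.04176549,  0.45813521,  0.86980098]), 'wrist_torque': array([ 0.05445824,  0.01620997, -0.0169653 ]), 'grip_force': 0.0, 'opening': 85.18787917891471}
```

View pics/top0.png

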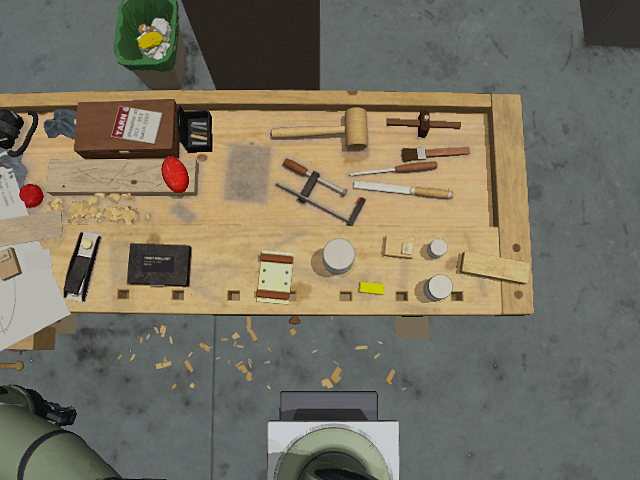

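View pics/scene0.png

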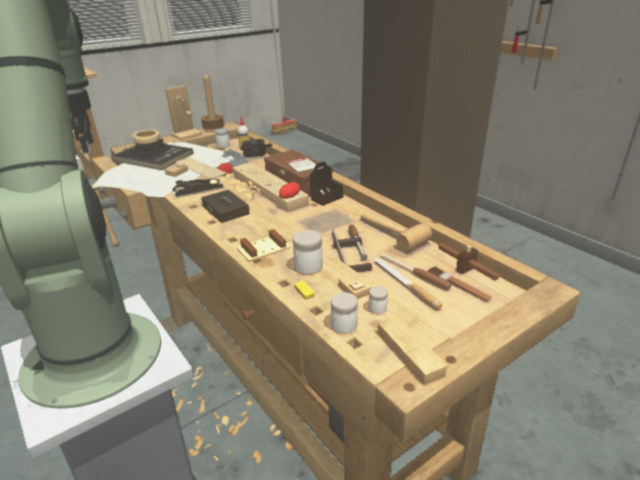

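The candidates in the top view are:
- **Jars:** large (338,256), medium (438,287) and small (438,248), plus a scenery jar far left. I choose the medium one.
- **Caul:** (399,246) with its cleat. The like block is at far left, about (8,262).
- **Block:** (495,267).
- **Pad:** yellow at (371,288).
- **Cradle:** (275,276).
- **Case:** black at (159,265). The brown box at (127,128) and the black plane at (82,265) are not it.

```bash
cat > h.py <<'E'
import numpy as np, cv2
from scipy.spatial.transform import Rotation as R
from workcell import status, snapshot, camera_info, env
def cast(c,px,z):
    px=np.asarray(px,float).reshape(-1,1,2)
    K=np.array([[c['fx'],0,c['cx']],[0,c['fy'],c['cy']],[0,0,1]])
    n=cv2.undistortPoints(px,K,np.asarray(c['distortion'])).reshape(-1,2)
    d=np.c_[n[:,0],-n[:,1],-np.ones(len(n))]
    d=R.from_euler('xyz',c['rotation'],degrees=True).apply(d)
    e=np.asarray(c['eye']); return (e+d*((z-e[2])/d[:,2])[:,None])[:,:2]
def proj(c,P):
    K=np.array([[c['fx'],0,c['cx']],[0,c['fy'],c['cy']],[0,0,1]])
    p=R.from_euler('xyz',c['rotation'],degrees=True).inv().apply(np.atleast_2d(P)-np.asarray(c['eye']))*[1,-1,-1]
    return cv2.projectPoints(p,np.zeros(3),np.zeros(3),K,np.asarray(c['distortion']))[0].reshape(-1,2)
def rect(p):
    (c,s,a)=cv2.minAreaRect(np.asarray(p,np.float32)); 
    b=cv2.boxPoints((c,s,a)); e=[b[1]-b[0],b[2]-b[1]]; l=max(e,key=np.linalg.norm)
    return np.round(c,1),np.round(sorted(s),1),round(float(np.degrees(np.arctan2(l[1],l[0])))%180,1) # centre, sizes, long-axis angle
E
python3 - <<'E'
from h import *
im=cv2.imread("pics/top0.png"); c=camera_info("top")
cv2.imwrite("pics/crop1.png",cv2.resize(im[225:315,230:540],None,fx=2.58,fy=2.58,interpolation=cv2.INTER_CUBIC))
hsv=cv2.cvtColor(im,cv2.COLOR_BGR2HSV)
def big(m,x0,x1,y0,y1):
    w=np.zeros_like(m); w[y0:y1,x0:x1]=m[y0:y1,x0:x1]
    return max(cv2.findContours(w,0,1)[0],key=cv2.contourArea).reshape(-1,2)
print('pad',rect(cast(c,big(cv2.inRange(hsv,(22,200,150),(35,255,255)),350,395,275,300),14)))
print('case',rect(cast(c,big(cv2.inRange(hsv,(0,0,0),(180,255,70)),115,200,235,295),34)))
for n,px,z in [('cradle',(275,276),9),('blk',(495,267),30),('caul',(399,246),22),('jar',(440,286),73)]: print(n,cast(c,[px],z))
E
```

```text
pad (array([477.5, -94.8]), array([24.7, 58.9]), 83.8)
case (array([528.9, 430. ]), array([101.6, 155.9]), 88.3)
cradle [[505.55736775 143.90227648]]
blk [[ 527.32004127 -404.45079719]]
caul [[ 580.67710463 -164.62164763]]
jar [[ 475.27553315 -254.99498781]]
```

View pics/crop1.png

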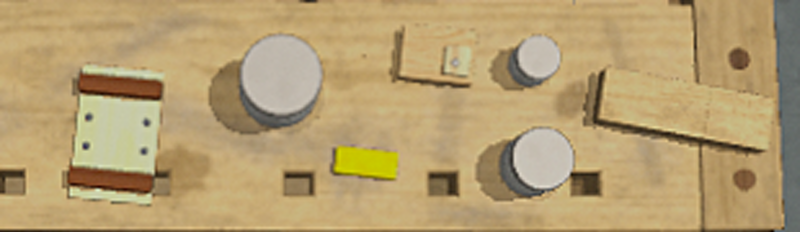

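The crop confirms all of the choices: caul with cleat at crop (437,55), medium jar at (543,160), which is bigger than the small one at (538,60) and smaller than the large one at (281,80), block at (687,110), pad at (366,162), and cradle base corners at (85,66), (163,72), (152,203) and (70,197). Next I get close wrist views, starting over the cradle and case.

```bash
cat >> h.py <<'E'
def to(pos,yaw):  # delta in tool axes & units, tool straight down, from present pose
    s=status.observe(); A=R.from_euler('xyz',s['orientation'],degrees=True)
    B=R.from_euler('xyz',[180,0,yaw],degrees=True)
    d=A.inv().apply(np.asarray(pos)-s['tool_pos'])/100; t=(A.inv()*B).as_rotvec(degrees=True)/180
    return np.round(np.r_[t,d],3)
E
python3 - <<'E'
from h import *
c=camera_info("top")
f=lambda q:np.array(q)/2.58+[230,225]-.3
for n,q,z in [('block',[(608,68),(777,98),(765,150),(598,122)],30),('caul',[(404,26),(476,31),(470,84),(399,78)],22),('cradle',[(85,66),(163,72),(152,203),(70,197)],9),('bigjar',[(241,80),(281,34),(322,80),(281,122)],110)]:
    print(n,rect(cast(c,f(q),z)))
w=camera_info('wrist');print(w,status.observe()['tool_pos'])
print(to((400,480,330),161),to((480,260,370),130))
E
```

```text
block (array([ 526.5, -408.3]), array([ 53.9, 172.5]), 80.2)
caul (array([ 581.2, -165.5]), array([52.5, 71.8]), 85.4)
cradle (array([503.9, 144. ]), array([ 78.8, 127.7]), 176.0)
bigjar (array([543.8, -11. ]), array([55.5, 58.4]), 43.5)
{'fx': 409.50892256756185, 'fy': 409.50892256756185, 'cx': 315.7973490019799, 'cy': 244.54977877323432, 'distortion': array([-0.08581975,  0.        ,  0.        ,  0.        ,  0.        ]), 'eye': array([135.32021685, 613.96791993, 373.18710403]), 'rotation': array([-16.45701996,   0.092166  ,  70.90511114])} [204.12373649 590.42005176 230.79604055]
[-0.     0.    -0.    -2.212 -0.405 -0.991] [-0.     0.     0.172 -3.687 -2.223 -1.39 ]
```

Emit:
play_rows(deltas="0 0 0 -0.45 -0.25 -0.06 1;0 0 0 -0.87 -0.505 -0.12 1")

```text
time: 0.35
tool_pos: [270.6, 513.3, 242.9]
orientation: [-179.9, 0.0, 161.0]
wrist_force: [2.1, 0.0, 0.4]
opening: 85.4
grip_force: 0.0
```

Emit:
play_rows(deltas="0 0 0 -0.45 -0.25 -0.06 1;0 0 0 -0.87 -0.505 -0.12 1")

```text
time: 0.6
tool_pos: [336.7, 436.8, 255.3]
orientation: [-180.0, 0.0, 160.9]
wrist_force: [1.4, 0.7, 1.3]
opening: 85.2
grip_force: 0.0
```

Emit:
play_rows(deltas="0 0 0 -0.45 -0.25 -0.06 1;0 0 0 -0.87 -0.505 -0.12 1")

```text
time: 0.85
tool_pos: [402.3, 360.7, 267.4]
orientation: [-180.0, -0.0, 160.9]
wrist_force: [0.3, 0.4, -0.4]
opening: 85.6
grip_force: 0.0
```

Emit:
play_rows(deltas="0 0 -0.05 -0.45 -0.25 -0.06 1;0 0 -0.106 -0.87 -0.505 -0.12 1;0 0 -0.106 -0.87 -0.505 -0.12 1;0 0 -0.106 -0.87 -0.505 -0.12 1;0 0 -0.106 -0.87 -0.505 -0.12 1")

```text
time: 1.48
tool_pos: [466.3, 287.1, 279.1]
orientation: [-180.0, -0.0, -180.0]
wrist_force: [-0.9, -0.5, 0.1]
opening: 85.1
grip_force: 0.0
```

```bash
python3 - <<'E'
from h import *
import pickle
c=camera_info('wrist'); im=snapshot('wrist')[:,:,::-1].copy(); cv2.imwrite("pics/w1.png",im); pickle.dump(c,open('pics/w1.pkl','wb'))
print(status.observe()['tool_pos'],c['eye'],c['rotation'])
E
```

```text
[466.35312712 287.05274677 279.10397323] [393.56300188 286.83716071 421.50757667] [-1.64130599e+01  2.04711249e-02  9.00202928e+01]
```

View pics/w1.png

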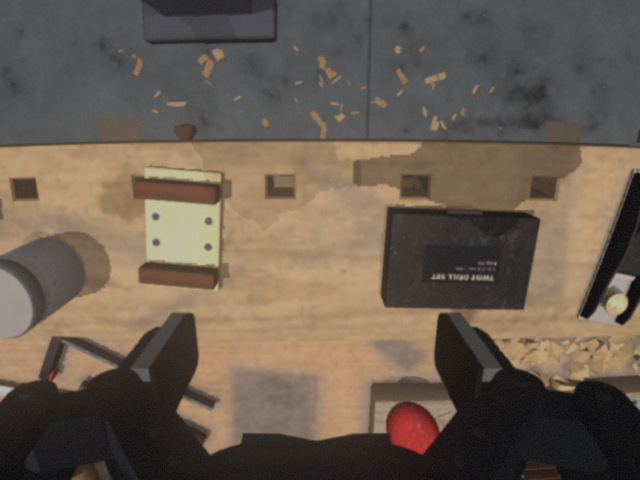

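```bash
python3 - <<'E'
from h import *
import pickle
im=cv2.imread("pics/w1.png"); c=pickle.load(open("pics/w1.pkl",'rb')); hsv=cv2.cvtColor(im,cv2.COLOR_BGR2HSV)
for p in [(185,215),(180,190),(180,275),(460,290),(184,174),(218,286)]: print(p,hsv[p[1],p[0]],end=' ')
print()
def win(m,x0,x1,y0,y1):
    w=np.zeros_like(m); w[y0:y1,x0:x1]=m[y0:y1,x0:x1]; return w
m=win(cv2.inRange(hsv,(26,40,140),(40,255,255)),130,235,155,300); m=cv2.morphologyEx(m,cv2.MORPH_OPEN,np.ones((2,2)))
pts=np.argwhere(m)[:,::-1]; print('plate',len(pts),rect(cast(c,pts,9)))
mid=np.argwhere(win(m,130,235,208,260))[:,::-1]
# side edges of the plate between the runners
L=[];Rr=[]
for y in range(208,260,2):
    x=mid[mid[:,1]==y][:,0]; L.append((x.min()-.5,y)); Rr.append((x.max()+.5,y))
L,Rr=cast(c,L,9),cast(c,Rr,9)
for e in (L,Rr):
    v=cv2.fitLine(e.astype(np.float32),cv2.DIST_HUBER,0,.01,.01).ravel(); print('edge',v,np.degrees(np.arctan2(v[1],v[0]))%180)
b=win(cv2.inRange(hsv,(0,90,20),(16,255,130)),130,230,170,300)
for k in cv2.findContours(b,0,1)[0]:
    if cv2.contourArea(k)>300: print('runner',cv2.minAreaRect(k),rect(cast(c,k.reshape(-1,2),31)))
k=max(cv2.findContours(win(cv2.inRange(hsv,(0,0,0),(180,255,75)),370,545,200,315),0,1)[0],key=cv2.contourArea)
print('case',cv2.approxPolyDP(k,4,True).reshape(-1,2).tolist(),rect(cast(c,k.reshape(-1,2),34)))
cv2.imwrite("pics/crop2.png",cv2.resize(im[150:330,110:560],None,fx=1.75,fy=1.75,interpolation=cv2.INTER_CUBIC))
E
```

```text
(185, 215) [ 30  44 191] (180, 190) [ 11 120 117] (180, 275) [ 11 123 116] (460, 290) [ 0 28 54] (184, 174) [ 28  58 192] (218, 286) [ 19  88 157] 
plate 4379 (array([501.1, 146.5]), array([ 76.1, 125.4]), 174.8)
edge [ 9.96118486e-01 -8.80228132e-02  5.00634491e+02  1.08420166e+02] 174.95013
edge [ 9.9573261e-01 -9.2285007e-02  5.0750833e+02  1.8400513e+02] 174.70493
runner ((178.64024353027344, 277.23779296875), (80.83587646484375, 18.442066192626953), 6.340191841125488) (array([543.9, 145.6]), array([20.6, 83.7]), 83.6)
runner ((173.2436981201172, 189.177734375), (85.80280303955078, 23.909339904785156), 3.1363584995269775) (array([452.8, 149. ]), array([23.5, 83.3]), 86.5)
case [[388, 208], [382, 282], [386, 305], [522, 308], [537, 218], [511, 211]] (array([524.1, 431.2]), array([105. , 153.3]), 88.4)
```

View pics/crop2.png

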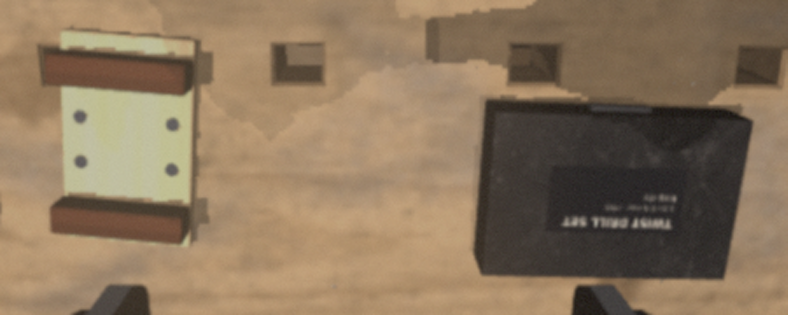

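The plate, runners and case are clearly visible: the screws are at crop (80,117), (172,124), (81,161) and (171,170). From the far and left lid edges, the case centre is about (526.5,433). I'll check the cradle centre from its screws and prepare the move to the right-hand area.

```bash
python3 - <<'E'
from h import *
import pickle
c=pickle.load(open("pics/w1.pkl",'rb'))
q=np.array([(80,117),(172,124),(81,161),(171,170)])/1.75+[110,150]
p=cast(c,q,9); print(p.round(1).tolist(),p.mean(0)); 
# runner top outer corners (crop): near top face, far top face
r=cast(c,np.array([(41,52),(185,60),(186,93),(45,85)])/1.75+[110,150],31);print('near',r.round(1).tolist(),r.mean(0))
r=cast(c,np.array([(57,198),(190,207),(186,243),(51,231)])/1.75+[110,150],31);print('far',r.round(1).tolist(),r.mean(0))
k=np.load if 0 else None
print(to((480,0,279),150),to((440,-260,279),130))
im=cv2.imread("pics/w1.png"); hsv=cv2.cvtColor(im,cv2.COLOR_BGR2HSV)
m=cv2.inRange(hsv,(0,0,0),(180,255,75)); w=np.zeros_like(m); w[200:315,370:545]=m[200:315,370:545]
k=max(cv2.findContours(w,0,1)[0],key=cv2.contourArea).reshape(-1,2); P=cast(c,k,34)
for s in [(P[:,0]>565)&(abs(P[:,1]-433)<60),(P[:,1]>495)&(abs(P[:,0]-530)<35)]:
    v=cv2.fitLine(P[s].astype(np.float32),cv2.DIST_HUBER,0,.01,.01).ravel(); print(v,np.degrees(np.arctan2(v[1],v[0]))%180)
E
```

```text
[[485.0, 119.6], [489.5, 175.0], [512.3, 117.2], [518.0, 172.3]] [501.1963315  146.04414387]
near [[443.2, 110.1], [448.4, 190.7], [466.7, 190.1], [461.7, 110.3]] [455.00140342 150.28868126]
far [[528.5, 109.3], [533.8, 187.9], [556.4, 183.9], [549.3, 103.0]] [541.99882499 146.01762315]
[-0.000e+00 -0.000e+00  1.670e-01 -1.330e-01 -2.871e+00  1.000e-03] [-0.00e+00 -0.00e+00  2.78e-01  2.70e-01 -5.47e+00  1.00e-03]
[3.6452398e-02 9.9933541e-01 5.7573334e+02 4.3141028e+02] 87.910965
[ 9.9968946e-01 -2.4920339e-02  5.2923407e+02  5.0715494e+02] 178.57202
```

Emit:
play_rows(deltas="0 0 0 -0.04 -0.46 0 1;0 0 0 -0.083 -0.93 0 1")

```text
time: 1.78
tool_pos: [474.9, 192.9, 279.1]
orientation: [-180.0, -0.0, -179.9]
wrist_force: [1.1, -0.3, -1.1]
opening: 85.5
grip_force: 0.0
```

Emit:
play_rows(deltas="0 0 0 -0.04 -0.46 0 1;0 0 0 -0.083 -0.93 0 1")

```text
time: 2.02
tool_pos: [483.5, 99.5, 279.3]
orientation: [180.0, 0.0, -179.9]
wrist_force: [0.6, -0.1, 0.4]
opening: 85.3
grip_force: 0.0
```

Emit:
play_rows(deltas="0 0 0 -0.04 -0.46 0 1;0 0 0 -0.083 -0.93 0 1")

```text
time: 2.28
tool_pos: [492.0, 6.5, 279.4]
orientation: [180.0, 0.0, -179.9]
wrist_force: [1.2, 0.1, 0.3]
opening: 85.7
grip_force: 0.0
```

Emit:
play_rows(deltas="0 0 0 -0.04 -0.46 0 1;0 0 0 -0.083 -0.93 0 1")

```text
time: 2.52
tool_pos: [500.5, -86.4, 279.4]
orientation: [180.0, 0.0, -179.9]
wrist_force: [0.7, -0.2, 0.0]
opening: 85.2
grip_force: 0.0
```

Emit:
play_rows(deltas="0 0 0 -0.04 -0.46 0 1;0 0 0 -0.083 -0.93 0 1")

```text
time: 2.78
tool_pos: [509.0, -179.4, 279.3]
orientation: [180.0, 0.0, -179.9]
wrist_force: [0.6, 0.9, -0.0]
opening: 85.7
grip_force: 0.0
```

Emit:
play_rows(deltas="0 0 0 -0.04 -0.46 0 1;0 0 0 -0.083 -0.93 0 1")

```text
time: 3.02
tool_pos: [517.5, -272.4, 279.3]
orientation: [180.0, 0.0, -179.9]
wrist_force: [0.9, -0.4, 0.3]
opening: 85.1
grip_force: 0.0
```

Emit:
play_rows(deltas="0 0 0.05 -0.04 -0.46 0 1;0 0 0.1 -0.083 -0.94 0 1;0 0 0.16 -0.083 -0.94 0 1;0 0 0.22 -0.083 -0.94 0 1;0 0 0.28 -0.083 -0.94 0 1;0 0 0.34 -0.083 -0.94 0 1;0 0 0.4 -0.083 -0.94 0 1;0 0 0.45 -0.083 -0.94 0 1;0 0 0.5 -0.083 -0.94 0 1;0 0 0.556 -0.083 -0.94 0 1;0 0 0.556 -0.083 -0.94 0 1;0 0 0.556 -0.083 -0.94 0 1")

```text
time: 4.53
tool_pos: [525.6, -365.4, 279.2]
orientation: [-180.0, -0.0, 80.2]
wrist_force: [0.3, -0.4, 0.5]
opening: 85.6
grip_force: 0.0
```

```bash
python3 - <<'E'
from h import *
import pickle
c=camera_info('wrist'); im=snapshot('wrist')[:,:,::-1].copy(); cv2.imwrite("pics/w2.png",im); pickle.dump(c,open('pics/w2.pkl','wb'))
print(status.observe()['tool_pos'],c['eye'],c['rotation'])
E
```

```text
[ 525.53094996 -365.57920508  279.27475466] [ 537.37610101 -294.41189771  421.60096246] [-16.51852546   0.05693464  -9.82670667]
```

View pics/w2.png

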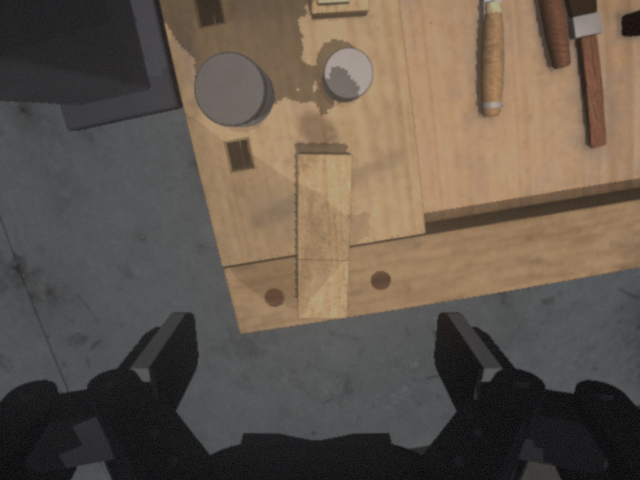

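The block's top-face corners are at (299,153), (351,153), (347,318) and (299,318), hanging to the bench end. The medium jar's lid is at about (230,89) and the small jar's at (348,74).

```bash
python3 - <<'E'
from h import *
import pickle
c=pickle.load(open("pics/w2.pkl",'rb'))
P=cast(c,[(299,153),(351,153),(347,318),(299,318)],30);print(P.round(1).tolist(),P.mean(0),rect(P))
print('jar',cast(c,[(230,89)],73), np.ptp(cast(c,[(195,89),(266,89)],73),axis=0))
print(to((*P.mean(0),150),80.5))
E
```

```text
[[516.9, -317.7], [565.1, -326.0], [535.9, -494.2], [485.9, -485.5]] [ 525.93271675 -405.85337518] (array([ 525.5, -405.8]), array([ 50.7, 170.7]), 80.1)
jar [[ 473.32063486 -254.82799113]] [57.01317059 10.69119144]
[ 0.    -0.    -0.002 -0.396  0.073  1.293]
```

Emit:
play_rows(deltas="0 0 0 -0.2 0.04 0.5 1;0 0 0 -0.396 0.073 0.95 1;0 0 0 -0.396 0.073 0.95 1")

```text
time: 4.95
tool_pos: [523.8, -406.4, 181.3]
orientation: [-179.7, -0.1, 79.9]
wrist_force: [1.0, 0.4, 0.7]
opening: 85.4
grip_force: 0.0
```

Emit:
play_rows(deltas="0 0 0 0 0 0.5 1;0 0 0 0 0 0.95 1")

```text
time: 5.2
tool_pos: [526.7, -405.9, 89.9]
orientation: [179.9, 0.0, 80.1]
wrist_force: [0.7, -1.0, -1.1]
opening: 85.4
grip_force: 0.0
```

Emit:
play_rows(deltas="0 0 0 0 0 0.4 1;0 0 0 0 0 0.7 1;0 0 0 0 0 0.89 1;0 0 0 0 0 0.89 1")

```text
time: 5.7
tool_pos: [525.8, -405.9, 0.4]
orientation: [-180.0, -0.0, 80.0]
wrist_force: [0.5, 1.2, -0.2]
opening: 85.1
grip_force: 0.0
```

Emit:
play_rows(deltas="0 0 0 0 0 0 0.3;0 0 0 0 0 0 0.3;0 0 0 0 0 0 0.3;0 0 0 0 0 0 0.3;0 0 0 0 0 0 0.3;0 0 0 0 0 0 0.3;0 0 0 0 0 0 0.3;0 0 0 0 0 0 0.3", grip_force=50)

```text
time: 6.7
tool_pos: [526.2, -406.5, 1.7]
orientation: [179.9, 0.0, 79.9]
wrist_force: [-1.8, 2.5, 10.0]
opening: 50.8
grip_force: 51.8
```

Emit:
play_rows(deltas="0 0 0 0 0 -0.2 0.3;0 0 0 0 0 -0.6 0.3;0 0 0 0 0 -1 0.3")

```text
time: 7.08
tool_pos: [525.5, -406.4, 102.9]
orientation: [180.0, 0.0, 79.9]
wrist_force: [0.8, 0.7, -1.2]
opening: 51.1
grip_force: 52.9
```

Emit:
play_rows(deltas="0 0 0 0 0 -0.5 0.3;0 0 0 0 0 -1 0.3")

```text
time: 7.32
tool_pos: [525.3, -406.2, 203.5]
orientation: [179.9, 0.0, 79.9]
wrist_force: [0.7, 0.3, -1.2]
opening: 51.2
grip_force: 52.9
```

Emit:
play_rows(deltas="0 0 0 0.45 -0.1 0 0.3;0 0 0 0.9 -0.2 0 0.3")

```text
time: 7.58
tool_pos: [521.4, -313.3, 202.1]
orientation: [179.9, -0.0, 79.9]
wrist_force: [0.8, 1.4, -1.7]
opening: 51.0
grip_force: 53.1
```

Emit:
play_rows(deltas="0 0 0 0.45 -0.1 0 0.3;0 0 0 0.9 -0.2 0 0.3")

```text
time: 7.82
tool_pos: [517.4, -220.6, 201.7]
orientation: [179.9, -0.0, 79.9]
wrist_force: [0.7, 0.3, -1.9]
opening: 50.9
grip_force: 53.1
```

Emit:
play_rows(deltas="0 0 0 0.45 -0.1 0 0.3;0 0 0 0.9 -0.2 0 0.3")

```text
time: 8.07
tool_pos: [513.5, -128.5, 201.6]
orientation: [179.9, -0.0, 79.9]
wrist_force: [1.2, 0.1, -2.0]
opening: 51.4
grip_force: 53.1
```

Emit:
play_rows(deltas="0 0 0 0.45 -0.1 0 0.3;0 0 0 0.9 -0.2 0 0.3")

```text
time: 8.32
tool_pos: [509.6, -36.4, 201.6]
orientation: [179.9, -0.1, 79.9]
wrist_force: [0.6, 0.4, -2.1]
opening: 51.0
grip_force: 53.1
```

Emit:
play_rows(deltas="0 0 0 0.45 -0.1 0 0.3;0 0 0 0.9 -0.2 0 0.3")

```text
time: 8.57
tool_pos: [505.6, 55.8, 201.6]
orientation: [179.9, -0.1, 79.9]
wrist_force: [0.6, 0.5, -1.0]
opening: 51.4
grip_force: 53.1
```

Emit:
play_rows(deltas="0 0 -0.05 0.45 -0.1 0 0.3;0 0 -0.1 0.9 -0.2 0 0.3;0 0 -0.15 0.9 -0.2 0 0.3;0 0 -0.2 0.9 -0.2 0 0.3;0 0 -0.25 0.9 -0.2 0 0.3;0 0 -0.3 0.9 -0.2 0 0.3;0 0 -0.35 0.9 -0.2 0 0.3;0 0 -0.4 0.9 -0.2 0 0.3;0 0 -0.45 0.9 -0.2 0 0.3;0 0 -0.5 0.9 -0.2 0 0.3;0 0 -0.527 0.9 -0.2 0 0.3;0 0 -0.527 0.9 -0.2 0 0.3")

```text
time: 10.07
tool_pos: [502.0, 146.0, 201.4]
orientation: [180.0, 0.1, 174.7]
wrist_force: [-0.6, 0.8, -2.1]
opening: 51.3
grip_force: 53.0
```

```bash
python3 - <<'E'
from h import *
import pickle
c=camera_info('wrist'); im=snapshot('wrist')[:,:,::-1].copy(); cv2.imwrite("pics/w3.png",im); pickle.dump(c,open('pics/w3.pkl','wb'))
s=status.observe();print(s['tool_pos'],s['orientation'],s['opening'],c['eye'],c['rotation'],to((501.5,146,100),174.9))
E
```

```text
[501.97717829 146.14644066 201.20232364] [1.79979072e+02 5.25554430e-02 1.74640451e+02] 51.27145615277635 [429.36189842 152.46917735 343.72476675] [-1.65093373e+01 -2.27903514e-03  8.46921030e+01] [ 0.000e+00  0.000e+00 -1.000e-03  6.000e-03 -2.000e-03  1.012e+00]
```

View pics/w3.png

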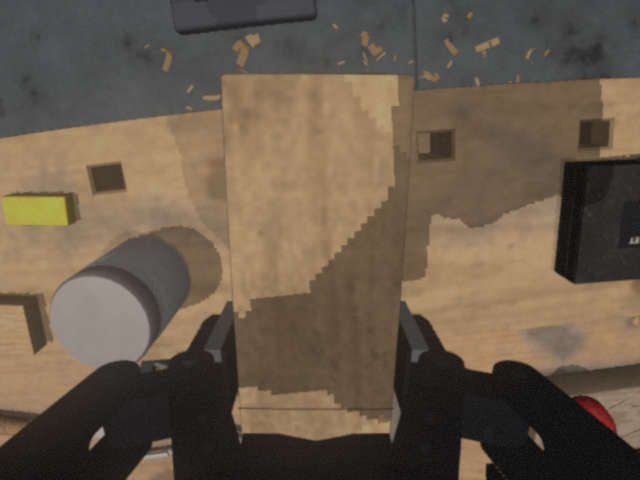

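The block is held straight, with its near-end corners at (222,74) and (413,74).

```bash
python3 - <<'E'
from h import *
import pickle
c=pickle.load(open("pics/w3.pkl",'rb'))
P=cast(c,[(222,74),(413,74)],229.6); print(P, 'far', P.mean(0)+85*np.array([np.cos(np.radians(-5.3)),np.sin(np.radians(-5.3))]), np.linalg.norm(P[1]-P[0]), np.degrees(np.arctan2(*(P[1]-P[0])[::-1])))
E
```

```text
[[414.09109638 129.07360841]
 [418.73156222 179.1901786 ]] far [501.04792865 146.28039357] 50.33095002892533 84.70987042746611
```

Emit:
play_rows(deltas="0 0 0 0 0 0.4 0.3;0 0 0 0 0 0.8 0.3;0 0 0 0 0 1 0.3")

```text
time: 10.5
tool_pos: [501.2, 146.1, 99.0]
orientation: [-179.9, -0.1, 174.7]
wrist_force: [0.5, 0.1, -1.5]
opening: 51.1
grip_force: 52.9
```

Emit:
play_rows(deltas="0 0 0 0 0 0.25 0.3;0 0 0 0 0 0.45 0.3;0 0 0 0 0 0.55 0.3;0 0 0 0 0 0.6 0.3;0 0 0 0 0 0.64 0.3;0 0 0 0 0 0.67 0.3;0 0 0 0 0 0.67 0.3;0 0 0 0 0 0.67 0.3")

```text
time: 11.5
tool_pos: [502.0, 146.5, 33.5]
orientation: [180.0, 0.0, 174.8]
wrist_force: [-1.2, -0.7, -1.7]
opening: 51.5
grip_force: 53.0
```

Emit:
play_rows(deltas="0 0 0 0 0 0.01 0.3;0 0 0 0 0 0.01 0.3;0 0 0 0 0 0.01 0.3")

```text
time: 11.88
tool_pos: [502.0, 146.5, 32.7]
orientation: [180.0, 0.0, 174.8]
wrist_force: [-2.4, -0.6, 8.4]
opening: 51.3
grip_force: 54.1
```

Emit:
play_rows(deltas="0 0 0 0 0 0 0.5;0 0 0 0 0 0 0.7;0 0 0 0 0 0 0.9;0 0 0 0 0 0 1;0 0 0 0 0 0 1;0 0 0 0 0 0 1;0 0 0 0 0 -0.2 1;0 0 0 0 0 -0.5 1;0 0 0 0 0 -0.95 1")

```text
time: 13.0
tool_pos: [501.2, 146.2, 127.6]
orientation: [-179.9, -0.1, 174.8]
wrist_force: [0.4, -0.1, 0.4]
opening: 85.5
grip_force: 0.0
```

Emit:
play_rows(deltas="0 0 0 0 0 -0.4 1;0 0 0 0 0 -0.8 1")

```text
time: 13.25
tool_pos: [501.7, 146.4, 208.7]
orientation: [180.0, 0.0, 174.8]
wrist_force: [0.4, -0.1, 0.9]
opening: 85.5
grip_force: 0.0
```

```bash
python3 - <<'E'
from h import *
import pickle
c=camera_info('wrist'); im=snapshot('wrist')[:,:,::-1].copy(); cv2.imwrite("pics/w4.png",im); pickle.dump(c,open('pics/w4.pkl','wb'))
s=status.observe();print(s['tool_pos'],s['orientation'],c['eye'],c['rotation'],to((581,-110,230),85.4))
E
```

```text
[503.55824303 146.77871372 213.24931194] [179.83571096   0.28385074 174.75423962] [429.16438707 152.78798399 351.11993003] [-1.64520594e+01  2.05006614e-02  8.47620164e+01] [ 2.000e-03  1.000e-03  4.960e-01 -1.007e+00 -2.486e+00 -1.700e-01]
```

View pics/w4.png

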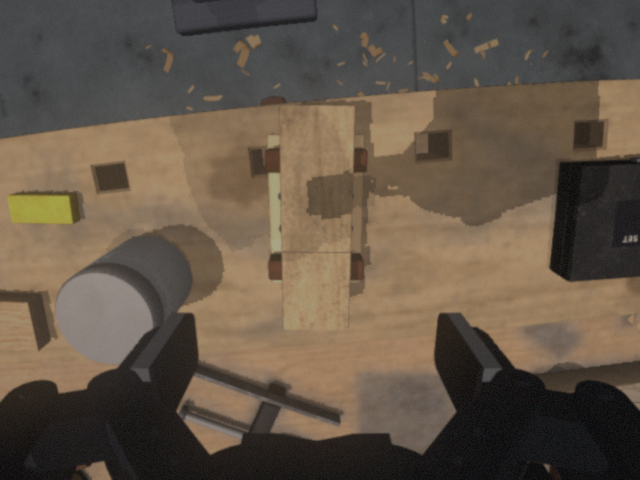

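The block lies centrally across both runners, with corners at (281,103), (354,104), (350,330) and (283,330). Now the caul.

Emit:
play_rows(deltas="0 0 0 -0.16 -0.44 -0.03 1;0 0 0 -0.33 -0.87 -0.06 1")

```text
time: 13.55
tool_pos: [527.0, 56.1, 213.5]
orientation: [180.0, 0.0, 174.9]
wrist_force: [-0.1, -0.2, -0.4]
opening: 85.2
grip_force: 0.0
```

Emit:
play_rows(deltas="0 0 0 -0.16 -0.44 -0.03 1;0 0 0 -0.33 -0.87 -0.06 1")

```text
time: 13.8
tool_pos: [552.0, -34.3, 219.3]
orientation: [180.0, 0.0, 174.8]
wrist_force: [1.3, 0.9, 0.4]
opening: 85.4
grip_force: 0.0
```

Emit:
play_rows(deltas="0 0 0.05 -0.16 -0.44 -0.03 1;0 0 0.1 -0.33 -0.87 -0.06 1;0 0 0.15 -0.33 -0.87 -0.06 1;0 0 0.2 -0.33 -0.87 -0.06 1;0 0 0.25 -0.33 -0.87 -0.06 1;0 0 0.3 -0.33 -0.87 -0.06 1;0 0 0.35 -0.33 -0.87 -0.06 1;0 0 0.4 -0.33 -0.87 -0.06 1;0 0 0.45 -0.33 -0.87 -0.06 1;0 0 0.496 -0.33 -0.87 -0.06 1;0 0 0.496 -0.33 -0.87 -0.06 1;0 0 0.496 -0.33 -0.87 -0.06 1")

```text
time: 15.3
tool_pos: [576.7, -122.4, 225.2]
orientation: [-180.0, 0.0, 85.7]
wrist_force: [0.3, 0.2, -0.4]
opening: 85.1
grip_force: 0.0
```

```bash
python3 - <<'E'
from h import *
import pickle
P=cast(pickle.load(open("pics/w4.pkl",'rb')),[(281,103),(354,104),(350,330),(283,330)],61); print('block',P.mean(0),rect(P))
c=camera_info('wrist'); im=snapshot('wrist')[:,:,::-1].copy(); cv2.imwrite("pics/w5.png",im); pickle.dump(c,open('pics/w5.pkl','wb'))
s=status.observe();print(s['tool_pos'],s['orientation'],c['eye'],c['rotation'])
E
```

```text
block [500.03437311 147.04830105] (array([499.8, 146.8]), array([ 53. , 170.4]), 174.8)
[ 576.68715431 -122.45054043  225.24209507] [-1.79997345e+02 -4.17005245e-03  8.56692929e+01] [581.55123673 -50.53155182 367.57213494] [-16.52135687   0.05815569  -4.31683609]
```

View pics/w5.png

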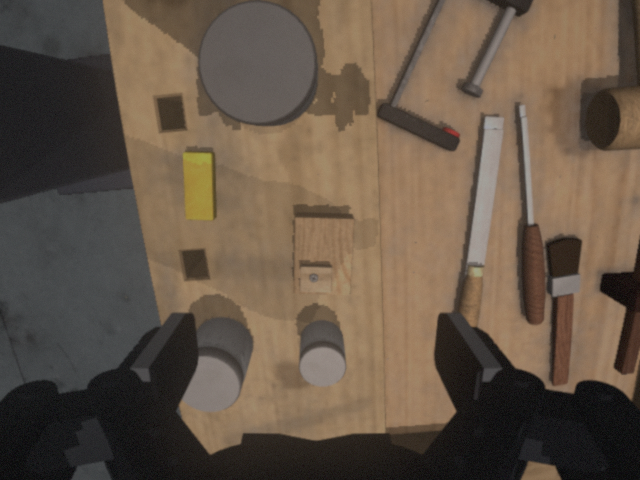

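The caul's top corners are at (295,218), (352,218), (350,293) and (296,293), with the cleat at (316,280) toward -y. The pad spans (185,152) to (214,220), and the small jar at (322,365) lies just beyond the caul.

```bash
python3 - <<'E'
from h import *
import pickle
c=pickle.load(open("pics/w5.pkl",'rb'))
im=cv2.imread("pics/w5.png"); hsv=cv2.cvtColor(im,cv2.COLOR_BGR2HSV)
P=cast(c,[(295,218),(352,218),(350,293),(296,293)],22);print(P.mean(0),rect(P))
k=max(cv2.findContours(cv2.inRange(hsv,(22,150,100),(35,255,255)),0,1)[0],key=cv2.contourArea).reshape(-1,2)
print('pad',rect(cast(c,k,14)))
print('small jar',cast(c,[(322,365)],55),'big',cast(c,[(258,62)],110),np.ptp(cast(c,[(198,62),(317,62)],110),axis=0))
print(to((*P.mean(0),0),85.5))
cv2.imwrite("pics/crop3.png",cv2.resize(im[190:400,150:390],None,fx=2.5,fy=2.5,interpolation=cv2.INTER_CUBIC))
E
```

```text
[ 579.25285    -164.30382512] (array([ 579.2, -164.3]), array([49.3, 70.1]), 85.7)
pad (array([475.3, -94.4]), array([25. , 58.5]), 83.3)
small jar [[ 571.37848854 -253.55605695]] big [[550.00487348 -12.17572528]] [70.29285995  6.10419582]
[-0.000e+00 -0.000e+00  1.000e-03 -4.160e-01  5.700e-02  2.252e+00]
```

View pics/crop3.png

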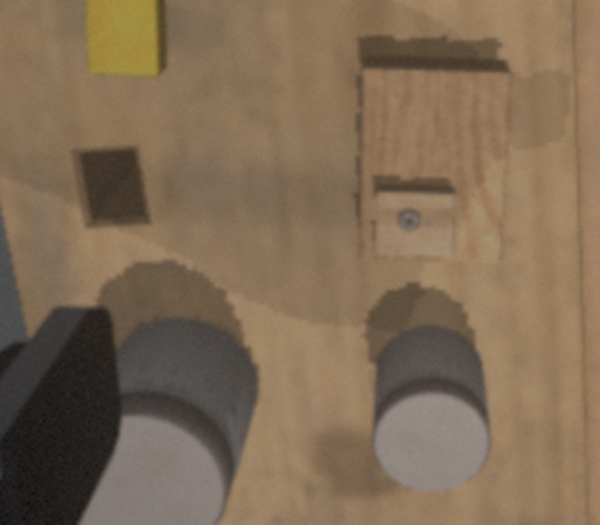

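Emit:
play_rows(deltas="0 0 0 -0.2 0.03 0.4 1;0 0 0 -0.416 0.057 0.8 1;0 0 0 -0.416 0.057 1 1")

```text
time: 15.72
tool_pos: [578.2, -165.9, 123.6]
orientation: [-179.9, 0.0, 85.5]
wrist_force: [-0.2, -0.2, 0.2]
opening: 85.3
grip_force: 0.0
```

Emit:
play_rows(deltas="0 0 0 0 0 0.5 1;0 0 0 0 0 0.9 1;0 0 0 0 0 1 1;0 0 0 0 0 1 1")

```text
time: 16.23
tool_pos: [579.5, -164.3, 26.0]
orientation: [180.0, 0.0, 85.5]
wrist_force: [0.1, -0.2, 0.4]
opening: 85.5
grip_force: 0.0
```

Emit:
play_rows(deltas="0 0 0 0 0 0.15 1;0 0 0 0 0 0.24 1;0 0 0 0 0 0.24 1;0 0 0 0 0 0.24 1")

```text
time: 16.73
tool_pos: [579.3, -164.4, 1.6]
orientation: [180.0, 0.0, 85.5]
wrist_force: [-0.2, -0.4, 0.2]
opening: 85.2
grip_force: 0.0
```

Emit:
play_rows(deltas="0 0 0 0 0 0 0.3;0 0 0 0 0 0 0.3;0 0 0 0 0 0 0.3;0 0 0 0 0 0 0.3;0 0 0 0 0 0 0.3;0 0 0 0 0 0 0.3;0 0 0 0 0 0 0.3;0 0 0 0 0 0 0.3", grip_force=40)

```text
time: 17.73
tool_pos: [579.3, -164.4, 1.7]
orientation: [180.0, -0.0, 85.5]
wrist_force: [-0.7, 0.5, 5.2]
opening: 51.4
grip_force: 41.6
```

Emit:
play_rows(deltas="0 0 0 0 0 -0.2 0.3;0 0 0 0 0 -0.6 0.3;0 0 0 0 0 -1 0.3")

```text
time: 18.1
tool_pos: [579.0, -164.5, 103.6]
orientation: [180.0, 0.0, 85.5]
wrist_force: [1.1, 0.6, -0.4]
opening: 51.4
grip_force: 42.0
```

Emit:
play_rows(deltas="0 0 0 0 0 -0.5 0.3;0 0 0 0 0 -1 0.3;0 0 0 0 0 -1 0.3;0 0 0 0 0 -1 0.3")

```text
time: 18.6
tool_pos: [578.9, -164.0, 201.7]
orientation: [180.0, -0.0, 85.5]
wrist_force: [0.7, 0.5, -0.8]
opening: 51.3
grip_force: 42.1
```

```bash
python3 - <<'E'
from h import *
print(status.observe()['tool_pos'],to((501,146.5,200),174.8))
E
```

```text
[ 578.94215422 -164.03127123  201.725804  ] [ 0.    -0.    -0.496  3.035 -1.02   0.018]
```

Emit:
play_rows(deltas="0 0 0 0.38 -0.13 0 0.3;0 0 0 0.76 -0.255 0 0.3")

```text
time: 18.85
tool_pos: [558.6, -85.9, 200.4]
orientation: [-179.9, 0.0, 85.4]
wrist_force: [0.5, 1.5, -0.5]
opening: 51.2
grip_force: 42.0
```

Emit:
play_rows(deltas="0 0 0 0.38 -0.13 0 0.3;0 0 0 0.76 -0.255 0 0.3")

```text
time: 19.1
tool_pos: [539.1, -7.7, 200.5]
orientation: [-179.9, 0.0, 85.5]
wrist_force: [0.2, 0.3, -0.2]
opening: 51.1
grip_force: 42.0
```

Emit:
play_rows(deltas="0 0 0 0.38 -0.13 0 0.3;0 0 0 0.76 -0.255 0 0.3")

```text
time: 19.35
tool_pos: [519.7, 70.0, 200.6]
orientation: [-179.9, 0.0, 85.5]
wrist_force: [0.6, 0.0, -0.6]
opening: 51.3
grip_force: 42.0
```

Emit:
play_rows(deltas="0 0 -0.05 0.38 -0.13 0 0.3;0 0 -0.1 0.76 -0.255 0 0.3;0 0 -0.15 0.76 -0.255 0 0.3;0 0 -0.2 0.76 -0.255 0 0.3;0 0 -0.25 0.76 -0.255 0 0.3;0 0 -0.3 0.76 -0.255 0 0.3;0 0 -0.35 0.76 -0.255 0 0.3;0 0 -0.4 0.76 -0.255 0 0.3;0 0 -0.45 0.76 -0.255 0 0.3;0 0 -0.496 0.76 -0.255 0 0.3;0 0 -0.496 0.76 -0.255 0 0.3;0 0 -0.496 0.76 -0.255 0 0.3")

```text
time: 20.85
tool_pos: [501.0, 146.5, 200.9]
orientation: [-180.0, -0.0, 174.6]
wrist_force: [0.0, -0.6, -0.3]
opening: 51.0
grip_force: 42.1
```

```bash
python3 - <<'E'
from h import *
import pickle
s=status.observe();c=camera_info('wrist'); im=snapshot('wrist')[:,:,::-1].copy(); cv2.imwrite("pics/w6.png",im); pickle.dump(c,open('pics/w6.pkl','wb'))
print(s['tool_pos'],s['orientation'])
P=np.array(cast(c,[(0,0)],61))
print(to((500.8,146.5,64.2),174.8))
E
```

```text
[501.01735099 146.48555915 200.90950337] [-1.79970956e+02 -4.43576373e-02  1.74583339e+02]
[-0.000e+00 -0.000e+00 -1.000e-03  2.000e-03 -1.000e-03  1.368e+00]
```

View pics/w6.png

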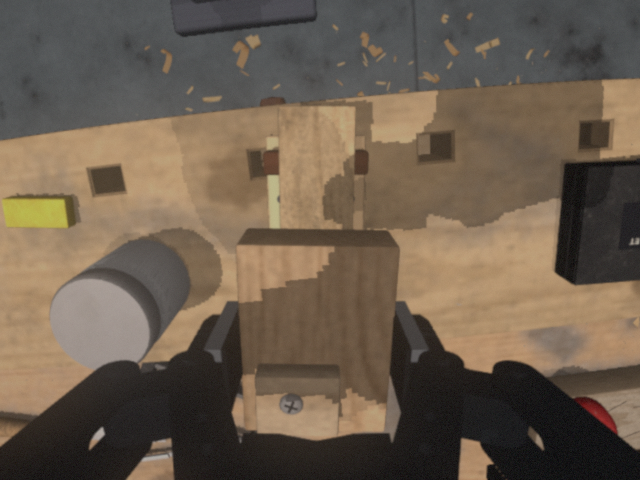

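```bash
python3 - <<'E'
from h import *
import pickle
c=pickle.load(open("pics/w6.pkl",'rb')); P=cast(c,[(239,247),(397,247)],221.2)
print(P,np.linalg.norm(P[1]-P[0]),P.mean(0)+36*np.array([np.cos(np.radians(-5.2)),np.sin(np.radians(-5.2))]))
E
```

```text
[[462.96413645 125.69040145]
 [467.63577122 174.84684576]] 49.37793219779238 [501.15179219 147.00585072]
```

Emit:
play_rows(deltas="0 0 0 0 0 0.4 0.3;0 0 0 0 0 0.8 0.3;0 0 0 0 0 0.95 0.3;0 0 0 0 0 0.95 0.3")

```text
time: 21.4
tool_pos: [501.1, 146.5, 106.1]
orientation: [-180.0, -0.1, 174.7]
wrist_force: [0.2, 0.8, 0.0]
opening: 51.1
grip_force: 42.0
```

Emit:
play_rows(deltas="0 0 0 0 0 0.2 0.3;0 0 0 0 0 0.32 0.3;0 0 0 0 0 0.38 0.3;0 0 0 0 0 0.41 0.3;0 0 0 0 0 0.425 0.3;0 0 0 0 0 0.425 0.3;0 0 0 0 0 0.425 0.3")

```text
time: 22.28
tool_pos: [501.4, 146.7, 64.0]
orientation: [180.0, 0.0, 174.8]
wrist_force: [-0.8, 0.6, -0.4]
opening: 51.0
grip_force: 42.0
```

Emit:
play_rows(deltas="0 0 0 0 0 0.01 0.3;0 0 0 0 0 0.01 0.3;0 0 0 0 0 0.01 0.3")

```text
time: 22.65
tool_pos: [501.3, 146.7, 62.8]
orientation: [-180.0, -0.0, 174.8]
wrist_force: [0.6, -0.2, -0.0]
opening: 51.1
grip_force: 42.0
```

Emit:
play_rows(deltas="0 0 0 0 0 0.007 0.3;0 0 0 0 0 0.007 0.3;0 0 0 0 0 0.007 0.3")

```text
time: 23.02
tool_pos: [501.4, 146.7, 62.7]
orientation: [180.0, 0.0, 174.8]
wrist_force: [-3.2, -0.9, 14.2]
opening: 51.4
grip_force: 43.7
```

Emit:
play_rows(deltas="0 0 0 0 0 0 0.5;0 0 0 0 0 0 0.6;0 0 0 0 0 0 0.7;0 0 0 0 0 0 0.85;0 0 0 0 0 0 1;0 0 0 0 0 0 1;0 0 0 0 0 0 1;0 0 0 0 0 -0.2 1;0 0 0 0 0 -0.5 1;0 0 0 0 0 -0.95 1")

```text
time: 24.28
tool_pos: [500.7, 146.5, 157.4]
orientation: [-179.9, -0.1, 174.8]
wrist_force: [0.4, 0.5, 1.0]
opening: 85.5
grip_force: 0.0
```

Emit:
play_rows(deltas="0 0 0 0 0 -0.3 1;0 0 0 0 0 -0.6 1;0 0 0 0 0 -0.6 1;0 0 0 0 0 -0.6 1")

```text
time: 24.78
tool_pos: [500.9, 146.7, 216.6]
orientation: [-180.0, -0.0, 174.8]
wrist_force: [-0.1, -0.0, 0.2]
opening: 85.3
grip_force: 0.0
```

```bash
python3 - <<'E'
from h import *
import pickle
s=status.observe();c=camera_info('wrist'); im=snapshot('wrist')[:,:,::-1].copy(); cv2.imwrite("pics/w7.png",im); pickle.dump(c,open('pics/w7.pkl','wb'))
print(s['tool_pos'],s['orientation'])
print(to((474,-255,220),120))
cv2.imwrite("pics/crop4.png",cv2.resize(im[80:360,180:460],None,fx=2,fy=2,interpolation=cv2.INTER_CUBIC))
E
```

```text
[500.94217487 146.72468714 216.5943022 ] [-1.79990311e+02 -3.28880426e-02  1.74797541e+02]
[-0.    -0.     0.304 -0.097 -4.024 -0.035]
```

View pics/crop4.png

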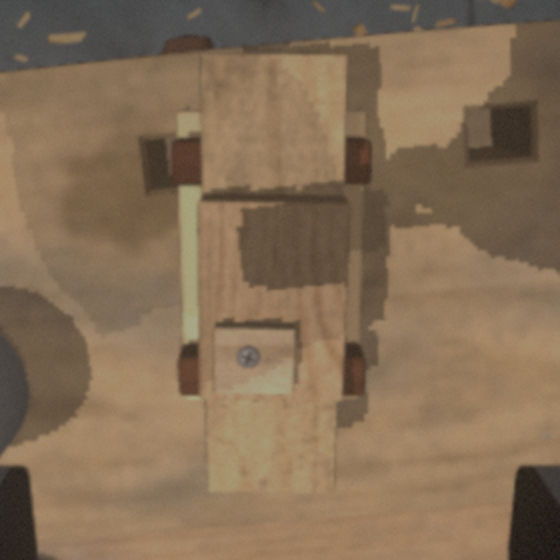

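The caul sits cleat up at the middle of the block: crop edges 200–347 across and 200–395 along, against the block's 55–490. Now the medium jar.

Emit:
play_rows(deltas="0 0 0 -0.01 -0.4 0 1;0 0 0 -0.02 -0.8 0 1")

```text
time: 25.08
tool_pos: [495.5, 65.9, 216.2]
orientation: [-180.0, -0.1, 174.8]
wrist_force: [0.7, -1.0, 0.7]
opening: 85.2
grip_force: 0.0
```

Emit:
play_rows(deltas="0 0 0 -0.01 -0.4 0 1;0 0 0 -0.02 -0.8 0 1")

```text
time: 25.32
tool_pos: [490.2, -14.3, 216.3]
orientation: [-180.0, -0.1, 174.8]
wrist_force: [0.8, 0.3, -0.7]
opening: 85.7
grip_force: 0.0
```

Emit:
play_rows(deltas="0 0 0 -0.01 -0.4 0 1;0 0 0 -0.02 -0.8 0 1")

```text
time: 25.58
tool_pos: [484.8, -94.1, 216.3]
orientation: [-180.0, -0.1, 174.8]
wrist_force: [1.0, 0.5, 0.5]
opening: 85.6
grip_force: 0.0
```

Emit:
play_rows(deltas="0 0 0 -0.01 -0.4 0 1;0 0 0 -0.02 -0.8 0 1")

```text
time: 25.82
tool_pos: [479.6, -173.9, 216.3]
orientation: [-180.0, -0.1, 174.8]
wrist_force: [0.3, 0.6, 0.4]
opening: 85.5
grip_force: 0.0
```

Emit:
play_rows(deltas="0 0 0.05 -0.01 -0.2 0 1;0 0 0.1 -0.02 -0.3 0 1;0 0 0.138 -0.02 -0.3 0 1;0 0 0.138 -0.02 -0.3 0 1;0 0 0.138 -0.02 -0.3 0 1")

```text
time: 26.45
tool_pos: [479.3, -202.5, 216.7]
orientation: [-180.0, -0.0, 150.1]
wrist_force: [0.3, -1.3, -0.4]
opening: 85.5
grip_force: 0.0
```

```bash
python3 - <<'E'
from h import *
import pickle
s=status.observe();c=camera_info('wrist'); im=snapshot('wrist')[:,:,::-1].copy(); cv2.imwrite("pics/w8.png",im); pickle.dump(c,open('pics/w8.pkl','wb'))
print(s['tool_pos'],s['orientation'],proj(c,[474,-255,73]),proj(c,[474,-225,73]))
print(to((474,-255,20),150))
E
```

```text
[ 479.2828497  -202.53544825  216.66288014] [-1.79979262e+02 -4.25858560e-02  1.50129449e+02] [[251.47968858 257.23035927]] [[286.3064943  237.66834883]]
[-0.000e+00 -0.000e+00  1.000e-03 -2.160e-01 -4.810e-01  1.968e+00]
```

View pics/w8.png

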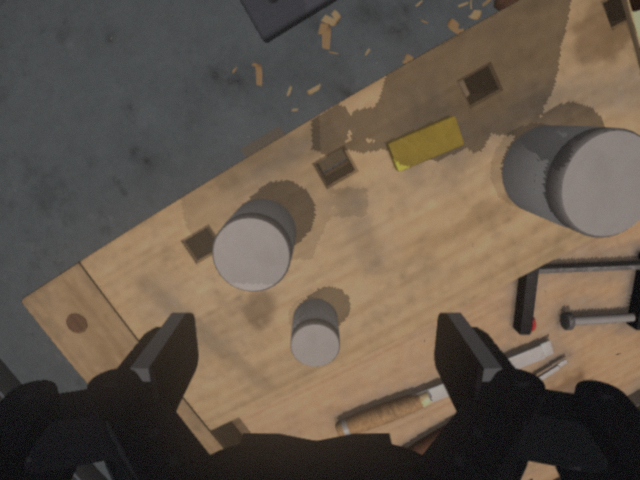

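The medium jar's lid is centred at (253,252), about 39 px in radius. The small jar is at (316,342) and the large one at (598,182).

```bash
python3 - <<'E'
from h import *
import pickle
c=pickle.load(open("pics/w8.pkl",'rb')); im=cv2.imread("pics/w8.png"); hsv=cv2.cvtColor(im,cv2.COLOR_BGR2HSV)
m=cv2.inRange(hsv,(0,0,115),(180,60,255)); w=np.zeros_like(m); w[195:305,200:305]=m[195:305,200:305]
k=max(cv2.findContours(w,0,1)[0],key=cv2.contourArea); P=cast(c,k.reshape(-1,2),73)
print(cv2.fitEllipse(k),cv2.minEnclosingCircle(P.astype(np.float32)))
c0=cast(c,[(253,252)],73)[0];print(c0,to((*c0,20),150))
E
```

```text
((250.63897705078125, 254.306396484375), (71.3583755493164, 76.30757141113281), 115.06278991699219) ((472.5798645019531, -254.52606201171875), 28.570791244506836)
[ 471.14613523 -251.85602685] [-0.000e+00 -0.000e+00  1.000e-03 -1.750e-01 -4.680e-01  1.968e+00]
```

Emit:
play_rows(deltas="0 0 0 -0.1 -0.25 0.2 1;0 0 0 -0.198 -0.48 0.5 1;0 0 0 -0.198 -0.48 0.9 1;0 0 0 -0.198 -0.48 0.9 1")

```text
time: 27.0
tool_pos: [471.2, -253.8, 125.3]
orientation: [-180.0, -0.2, 150.0]
wrist_force: [-0.4, 0.1, 1.2]
opening: 85.5
grip_force: 0.0
```

Emit:
play_rows(deltas="0 0 0 0 0 0.3 1;0 0 0 0 0 0.6 1;0 0 0 0 0 0.9 1;0 0 0 0 0 1 1;0 0 0 0 0 1 1")

```text
time: 27.62
tool_pos: [473.0, -254.3, 28.0]
orientation: [180.0, 0.0, 150.0]
wrist_force: [0.2, 0.4, 1.6]
opening: 85.2
grip_force: 0.0
```

Emit:
play_rows(deltas="0 0 0 0 0 0.06 1;0 0 0 0 0 0.06 0.5;0 0 0 0 0 0.06 0.4;0 0 0 0 0 0.06 0.4;0 0 0 0 0 0.06 0.4;0 0 0 0 0 0.06 0.4;0 0 0 0 0 0.06 0.4;0 0 0 0 0 0.06 0.4", grip_force=40)

```text
time: 28.62
tool_pos: [472.7, -254.5, 21.8]
orientation: [180.0, 0.0, 149.9]
wrist_force: [-1.1, 0.7, 8.5]
opening: 57.5
grip_force: 40.9
```

Emit:
play_rows(deltas="0 0 0 0 0 -0.2 0.4;0 0 0 0 0 -0.6 0.4;0 0 0 0 0 -1 0.4")

```text
time: 29.0
tool_pos: [472.3, -254.2, 122.4]
orientation: [-180.0, -0.0, 149.9]
wrist_force: [0.8, -0.1, -1.2]
opening: 57.7
grip_force: 43.2
```

Emit:
play_rows(deltas="0 0 0 0 0 -0.4 0.4;0 0 0 0 0 -0.8 0.4;0 0 0 0 0 -0.9 0.4;0 0 0 0 0 -0.9 0.4")

```text
time: 29.5
tool_pos: [472.6, -254.0, 211.2]
orientation: [180.0, 0.0, 150.0]
wrist_force: [-1.1, -0.3, -1.9]
opening: 57.5
grip_force: 43.3
```

```bash
python3 - <<'E'
from h import *
s=status.observe();print(s['tool_pos'],to((513.5,289.3,200),150))
E
```

```text
[ 472.64902368 -254.01779097  211.20968595] [ 0.     0.    -0.     2.366  4.908  0.113]
```

Emit:
play_rows(deltas="0 0 0 0.2 0.41 0 0.4;0 0 0 0.394 0.818 0 0.4")

```text
time: 29.75
tool_pos: [478.7, -162.6, 209.7]
orientation: [-179.9, -0.1, 149.9]
wrist_force: [1.2, 0.8, -1.2]
opening: 57.7
grip_force: 43.3
```

Emit:
play_rows(deltas="0 0 0 0.2 0.41 0 0.4;0 0 0 0.394 0.818 0 0.4")

```text
time: 30.0
tool_pos: [485.6, -71.6, 209.8]
orientation: [-179.9, -0.1, 149.9]
wrist_force: [0.8, 0.6, -1.7]
opening: 57.5
grip_force: 43.3
```

Emit:
play_rows(deltas="0 0 0 0.2 0.41 0 0.4;0 0 0 0.394 0.818 0 0.4")

```text
time: 30.25
tool_pos: [492.4, 18.9, 209.8]
orientation: [-179.9, -0.1, 150.0]
wrist_force: [0.7, 0.2, -2.3]
opening: 57.5
grip_force: 43.3
```

Emit:
play_rows(deltas="0 0 0 0.2 0.41 0 0.4;0 0 0 0.394 0.818 0 0.4")

```text
time: 30.5
tool_pos: [499.3, 109.3, 209.8]
orientation: [-179.9, -0.1, 150.0]
wrist_force: [0.2, 0.5, -1.4]
opening: 57.4
grip_force: 43.3
```

Emit:
play_rows(deltas="0 0 0 0.2 0.41 0 0.4;0 0 0 0.394 0.818 0 0.4")

```text
time: 30.75
tool_pos: [506.2, 199.8, 209.6]
orientation: [-179.9, -0.1, 150.0]
wrist_force: [0.9, -0.5, -0.7]
opening: 57.8
grip_force: 43.3
```

Emit:
play_rows(deltas="0 0 0 0.2 0.41 0 0.4;0 0 0 0.396 0.818 0 0.4;0 0 0 0.396 0.818 0 0.4;0 0 0 0.396 0.818 0 0.4")

```text
time: 31.25
tool_pos: [513.1, 288.3, 209.7]
orientation: [-179.9, -0.0, 149.9]
wrist_force: [0.2, -1.0, -1.2]
opening: 57.7
grip_force: 43.4
```

Emit:
play_rows(deltas="0 0 0 0 0 0.4 0.4;0 0 0 0 0 0.8 0.4;0 0 0 0 0 1 0.4;0 0 0 0 0 1 0.4")

```text
time: 31.75
tool_pos: [513.0, 287.4, 109.7]
orientation: [-179.8, -0.1, 149.9]
wrist_force: [-0.2, -0.4, -1.3]
opening: 57.6
grip_force: 43.4
```

Emit:
play_rows(deltas="0 0 0 0 0 0.4 0.4;0 0 0 0 0 0.65 0.4;0 0 0 0 0 0.8 0.4;0 0 0 0 0 0.86 0.4;0 0 0 0 0 0.88 0.4;0 0 0 0 0 0.88 0.4;0 0 0 0 0 0.88 0.4")

```text
time: 32.62
tool_pos: [513.8, 289.3, 23.7]
orientation: [180.0, 0.0, 150.0]
wrist_force: [-0.3, -1.0, -0.9]
opening: 57.6
grip_force: 43.4
```

Lower the last 2 mm, release and rise, then measure numerically.

Emit:
play_rows(deltas="0 0 0 0 0 0.01 0.4;0 0 0 0 0 0.018 0.4;0 0 0 0 0 0.022 0.4;0 0 0 0 0 0.022 0.4")

```text
time: 33.12
tool_pos: [513.7, 289.2, 21.8]
orientation: [180.0, -0.0, 149.9]
wrist_force: [-4.1, -1.3, 17.5]
opening: 57.6
grip_force: 44.8
```

Emit:
play_rows(deltas="0 0 0 0 0 0 0.7;0 0 0 0 0 0 0.75;0 0 0 0 0 0 0.85;0 0 0 0 0 0 1;0 0 0 0 0 0 1;0 0 0 0 0 0 1;0 0 0 0 0 -0.2 1;0 0 0 0 0 -0.5 1;0 0 0 0 0 -0.95 1")

```text
time: 34.25
tool_pos: [513.2, 288.8, 117.5]
orientation: [-179.9, -0.0, 149.9]
wrist_force: [0.3, 0.9, -0.1]
opening: 85.0
grip_force: 0.0
```

Emit:
play_rows(deltas="0 0 0 0 0 -0.5 1;0 0 0 0 0 -1 1;0 0 0 0 0 -1 1;0 0 0 0 0 -1 1")

```text
time: 34.75
tool_pos: [513.3, 289.1, 216.6]
orientation: [180.0, -0.0, 150.0]
wrist_force: [-0.6, 0.1, 0.5]
opening: 85.4
grip_force: 0.0
```

```bash
python3 - <<'E'
from h import *
c=camera_info('top'); im=snapshot('wrist')[:,:,::-1].copy(); w=camera_info('wrist'); cv2.imwrite("pics/w9.png",im)
hsv=cv2.cvtColor(im,cv2.COLOR_BGR2HSV); u=proj(w,[513.5,289.3,73])[0].astype(int); print(u,hsv[u[1],u[0]])
m=cv2.inRange(hsv,(0,0,105),(180,60,255)); q=np.zeros_like(m); q[u[1]-55:u[1]+50,u[0]-55:u[0]+55]=m[u[1]-55:u[1]+50,u[0]-55:u[0]+55]
k=max(cv2.findContours(q,0,1)[0],key=cv2.contourArea);print(cv2.fitEllipse(k),cv2.minEnclosingCircle(cast(w,k.reshape(-1,2),73).astype(np.float32)))
s=status.observe();print(s['tool_pos'],to((476,-94.5,200),83.5))
E
```

```text
[317 229] [ 12  26 164]
((315.64202880859375, 227.1128692626953), (76.06475830078125, 81.130859375), 116.05780792236328) ((510.0341491699219, 288.4422607421875), 31.219316482543945)
[513.08878656 288.96363808 215.88709699] [-0.    -0.     0.369 -1.599 -3.505  0.16 ]
```

Emit:
play_rows(deltas="0 0 0 -0.2 -0.44 0 1;0 0 0 -0.4 -0.876 0 1")

```text
time: 35.05
tool_pos: [503.5, 191.8, 215.0]
orientation: [-179.9, -0.0, 150.0]
wrist_force: [0.9, -1.7, 0.3]
opening: 85.2
grip_force: 0.0
```

Emit:
play_rows(deltas="0 0 0 -0.2 -0.44 0 1;0 0 0 -0.4 -0.876 0 1")

```text
time: 35.3
tool_pos: [494.2, 95.7, 215.3]
orientation: [-179.9, -0.0, 149.9]
wrist_force: [0.7, -0.5, 0.8]
opening: 84.9
grip_force: 0.0
```

Emit:
play_rows(deltas="0 0 0 -0.2 -0.44 0 1;0 0 0 -0.4 -0.876 0 1")

```text
time: 35.55
tool_pos: [485.0, -0.1, 215.4]
orientation: [-179.9, -0.1, 149.9]
wrist_force: [0.6, -0.6, -0.6]
opening: 85.6
grip_force: 0.0
```

Emit:
play_rows(deltas="0 0 0.05 -0.2 -0.44 0 1;0 0 0.1 -0.4 -0.876 0 1;0 0 0.16 -0.4 -0.876 0 1;0 0 0.21 -0.4 -0.876 0 1;0 0 0.26 -0.4 -0.876 0 1;0 0 0.32 -0.4 -0.876 0 1;0 0 0.369 -0.4 -0.876 0 1;0 0 0.369 -0.4 -0.876 0 1;0 0 0.369 -0.4 -0.876 0 1")

```text
time: 36.67
tool_pos: [476.3, -94.3, 215.6]
orientation: [-180.0, 0.0, 83.7]
wrist_force: [-0.9, 0.5, 0.3]
opening: 85.8
grip_force: 0.0
```

Emit:
play_rows(deltas="0 0 0 0 0 0.4 0.8;0 0 0 0 0 0.8 0.8;0 0 0 0 0 1 0.8;0 0 0 0 0 1 0.8")

```text
time: 37.17
tool_pos: [475.8, -94.5, 115.1]
orientation: [-179.9, 0.0, 83.6]
wrist_force: [0.9, 0.5, -0.0]
opening: 68.0
grip_force: 0.0
```

```bash
python3 - <<'E'
from h import *
im=snapshot('wrist')[:,:,::-1].copy(); w=camera_info('wrist'); hsv=cv2.cvtColor(im,cv2.COLOR_BGR2HSV)
k=max(cv2.findContours(cv2.inRange(hsv,(22,130,70),(35,255,255)),0,1)[0],key=cv2.contourArea).reshape(-1,2)
print(k.min(0),k.max(0),rect(cast(w,k,14)))
s=status.observe();print(s['tool_pos'],to((476,-94.5,1.5),83.5))
E
```

```text
[295 195] [336 288] (array([475.2, -94.1]), array([25.3, 60.4]), 83.0)
[476.34756848 -94.65157341 116.03367974] [-0.000e+00  0.000e+00  0.000e+00  1.000e-03 -3.000e-03  1.145e+00]
```

Emit:
play_rows(deltas="0 0 0 0 -0.005 0.4 0.8;0 0 0 0 -0.009 0.75 0.8;0 0 0 0 -0.009 0.95 0.8;0 0 0 0 -0.009 0.95 0.8")

```text
time: 37.72
tool_pos: [475.7, -94.3, 21.1]
orientation: [-180.0, -0.0, 83.6]
wrist_force: [0.1, -0.2, 1.6]
opening: 68.7
grip_force: 0.0
```

Emit:
play_rows(deltas="0 0 0 0 0 0.12 0.8;0 0 0 0 0 0.19 0.8;0 0 0 0 0 0.19 0.8;0 0 0 0 0 0.19 0.8")

```text
time: 38.22
tool_pos: [475.8, -94.3, 2.1]
orientation: [180.0, 0.0, 83.5]
wrist_force: [0.1, -0.5, 0.4]
opening: 68.3
grip_force: 0.0
```

Emit:
play_rows(deltas="0 0 0 0 0 0 0.5;0 0 0 0 0 0 0.4;0 0 0 0 0 0 0.1;0 0 0 0 0 0 0.1;0 0 0 0 0 0 0.1;0 0 0 0 0 0 0.1;0 0 0 0 0 0 0.1;0 0 0 0 0 0 0.1;0 0 0 0 0 0 0.1;0 0 0 0 0 0 0.1", grip_force=30)

```text
time: 39.48
tool_pos: [475.7, -94.2, 2.1]
orientation: [180.0, -0.0, 83.5]
wrist_force: [-1.1, 0.3, 5.7]
opening: 25.1
grip_force: 29.4
```

Emit:
play_rows(deltas="0 0 0 0 0 -0.2 0.1;0 0 0 0 0 -0.6 0.1;0 0 0 0 0 -1 0.1")

```text
time: 39.85
tool_pos: [475.3, -94.3, 103.0]
orientation: [-180.0, 0.0, 83.5]
wrist_force: [-0.1, 0.5, -0.0]
opening: 25.2
grip_force: 30.0
```

Emit:
play_rows(deltas="0 0 0 0 0 -0.4 0.1;0 0 0 0 0 -0.8 0.1;0 0 0 0 0 -1 0.1;0 0 0 0 0 -1 0.1;0 0 0 0 0 -1 0.1")

```text
time: 40.48
tool_pos: [475.3, -94.0, 201.2]
orientation: [-180.0, -0.0, 83.5]
wrist_force: [0.4, -0.3, -0.4]
opening: 25.4
grip_force: 30.0
```

```bash
python3 - <<'E'
from h import *
s=status.observe();print(s['tool_pos'],to((525.7,432.6,200),88.2))
E
```

```text
[475.338462   -93.98499328 201.23180191] [-0.    -0.    -0.026  5.289 -0.092  0.013]
```

Emit:
play_rows(deltas="0 0 0 0.44 -0.01 0 0.1;0 0 0 0.88 -0.015 0 0.1")

```text
time: 40.72
tool_pos: [483.7, -5.9, 201.0]
orientation: [-179.9, 0.0, 83.4]
wrist_force: [0.5, 0.3, -0.7]
opening: 25.1
grip_force: 30.0
```

Emit:
play_rows(deltas="0 0 0 0.44 -0.01 0 0.1;0 0 0 0.88 -0.015 0 0.1")

```text
time: 40.98
tool_pos: [492.1, 82.3, 200.9]
orientation: [-179.9, 0.0, 83.5]
wrist_force: [0.2, -0.2, -0.5]
opening: 25.5
grip_force: 30.0
```

Emit:
play_rows(deltas="0 0 0 0.44 -0.01 0 0.1;0 0 0 0.88 -0.015 0 0.1")

```text
time: 41.22
tool_pos: [500.5, 169.8, 200.8]
orientation: [-179.9, 0.1, 83.5]
wrist_force: [1.4, -0.1, 0.3]
opening: 25.0
grip_force: 30.0
```

Emit:
play_rows(deltas="0 0 0 0.44 -0.01 0 0.1;0 0 0 0.88 -0.015 0 0.1")

```text
time: 41.48
tool_pos: [509.0, 257.4, 200.7]
orientation: [-179.9, 0.1, 83.5]
wrist_force: [-0.2, 0.0, 0.2]
opening: 25.2
grip_force: 30.0
```

Emit:
play_rows(deltas="0 0 0 0.44 -0.01 0 0.1;0 0 0 0.88 -0.015 0 0.1")

```text
time: 41.72
tool_pos: [517.4, 344.9, 200.4]
orientation: [-179.9, 0.1, 83.5]
wrist_force: [0.6, 0.0, 0.8]
opening: 25.3
grip_force: 30.0
```

Emit:
play_rows(deltas="0 0 -0.02 0.44 -0.01 0 0.1;0 0 -0.026 0.885 -0.015 0 0.1;0 0 -0.026 0.885 -0.015 0 0.1;0 0 -0.026 0.885 -0.015 0 0.1;0 0 -0.026 0.885 -0.015 0 0.1")

```text
time: 42.35
tool_pos: [526.5, 430.7, 201.5]
orientation: [-180.0, 0.0, 88.1]
wrist_force: [0.6, -0.2, 0.1]
opening: 25.1
grip_force: 30.1
```

```bash
python3 - <<'E'
from h import *
s=status.observe();im=snapshot('wrist')[:,:,::-1].copy(); w=camera_info('wrist'); hsv=cv2.cvtColor(im,cv2.COLOR_BGR2HSV); cv2.imwrite("pics/w10.png",im)
k=max(cv2.findContours(cv2.inRange(hsv,(22,130,50),(35,255,255)),0,1)[0],key=cv2.contourArea).reshape(-1,2)
P=cast(w,k,s['tool_pos'][2]-2.1+14); print('pad +y end',P[:,1].max(), rect(P))
m=cv2.inRange(hsv,(0,0,0),(180,255,75));print(proj(w,[(474+d,b,34) for d in (0,103) for b in (358,508)]).round().tolist())
print(s['tool_pos'],s['orientation'],to((525.7,432.6,36.3),88.2))
E
```

```text
pad +y end 463.6898784773334 (array([525.8, 432.5]), array([25.9, 61.8]), 88.1)
[[257.0, 308.0], [242.0, 120.0], [381.0, 304.0], [383.0, 115.0]]
[526.48746811 430.73827852 201.54567293] [-1.79974748e+02  3.35356400e-02  8.81193553e+01] [-0.     0.    -0.     0.016 -0.008  1.655]
```

Emit:
play_rows(deltas="0 0 0 0 0 0.4 0.1;0 0 0 0 0 0.8 0.1;0 0 0 0 0 1 0.1;0 0 0 0 0 1 0.1")

```text
time: 42.9
tool_pos: [526.1, 431.4, 101.4]
orientation: [-179.9, 0.1, 88.2]
wrist_force: [0.4, -0.1, 0.1]
opening: 25.0
grip_force: 30.1
```

Emit:
play_rows(deltas="0 0 0 0 0 0.3 0.1;0 0 0 0 0 0.5 0.1;0 0 0 0 0 0.6 0.1;0 0 0 0 0 0.64 0.1;0 0 0 0 0 0.645 0.1;0 0 0 0 0 0.645 0.1;0 0 0 0 0 0.645 0.1")

```text
time: 43.78
tool_pos: [526.4, 432.1, 37.8]
orientation: [180.0, -0.0, 88.2]
wrist_force: [-0.5, 0.2, -0.5]
opening: 25.2
grip_force: 30.1
```

Emit:
play_rows(deltas="0 0 0 0 0 0.008 0.1;0 0 0 0 0 0.012 0.1;0 0 0 0 0 0.012 0.1;0 0 0 0 0 0.012 0.1")

```text
time: 44.28
tool_pos: [526.3, 431.9, 36.2]
orientation: [-180.0, -0.0, 88.2]
wrist_force: [-0.9, 0.4, 1.7]
opening: 25.0
grip_force: 30.2
```

Emit:
play_rows(deltas="0 0 0 0 0 0 0.4;0 0 0 0 0 0 0.45;0 0 0 0 0 0 0.6;0 0 0 0 0 0 0.7;0 0 0 0 0 0 0.8;0 0 0 0 0 -0.1 0.8;0 0 0 0 0 -0.4 0.8;0 0 0 0 0 -0.9 0.8")

```text
time: 45.28
tool_pos: [525.7, 431.5, 126.7]
orientation: [-179.9, 0.1, 88.2]
wrist_force: [0.1, -0.6, 1.6]
opening: 68.4
grip_force: 0.0
```

Emit:
play_rows(deltas="0 0 0 0 0 -0.5 0.8;0 0 0 0 0 -1 0.8;0 0 0 0 0 -1 0.8;0 0 0 0 0 -1 0.8")

```text
time: 45.78
tool_pos: [526.0, 431.9, 226.2]
orientation: [-180.0, -0.0, 88.2]
wrist_force: [0.1, 0.3, -0.9]
opening: 68.3
grip_force: 0.0
```

Emit:
play_rows(deltas="0 0 0 0.4 0 -0.3 0.8;0 0 0 0.8 0 -0.6 0.8;0 0 0 0.8 0 -0.6 0.8;0 0 0 0.8 0 -0.6 0.8")

```text
time: 46.28
tool_pos: [528.7, 511.0, 284.7]
orientation: [-179.9, 0.1, 88.2]
wrist_force: [0.0, -1.2, 0.0]
opening: 68.2
grip_force: 0.0
```

```bash
python3 - <<'E'
from h import *
im=snapshot('wrist')[:,:,::-1].copy(); w=camera_info('wrist'); cv2.imwrite("pics/w11.png",im)
t=snapshot('top')[:,:,::-1].copy(); c=camera_info('top'); cv2.imwrite("pics/top1.png",t)
for i,cc in ((im,w),(t,c)):
    hsv=cv2.cvtColor(i,cv2.COLOR_BGR2HSV)
    ks=cv2.findContours(cv2.inRange(hsv,(22,150,80),(35,255,255)),0,1)[0]
    for k in ks:
        if cv2.contourArea(k)>60: print(cv2.minAreaRect(k)[0],rect(cast(cc,k.reshape(-1,2),48)))
print(proj(c,[513.5,289.3,73]))
cm=np.zeros((600,800,3),np.uint8); cm[:,:]=cv2.resize(t[225:315,100:220],(800,600),interpolation=cv2.INTER_CUBIC)
a=cv2.resize(t[225:315,100:340],(800,300),interpolation=cv2.INTER_CUBIC); b=cv2.resize(im,(400,300)); cm[:]=0; cm[:300]=a; cm[300:,:400]=b
cv2.imwrite("pics/final.png",cm); print(status.observe()['time'])
E
```

```text
(316.0, 279.5) (array([525. , 433.1]), array([25.5, 60.7]), 87.6)
(157.5, 264.0) (array([528.2, 429.1]), array([24.7, 62.3]), 90.4)
(149.40000915527344, 39.69999313354492) (array([1130.6,  491.3]), array([45.4, 68.1]), 109.6)
[[212.3492034  269.06350366]]
46.375
```

View pics/final.png

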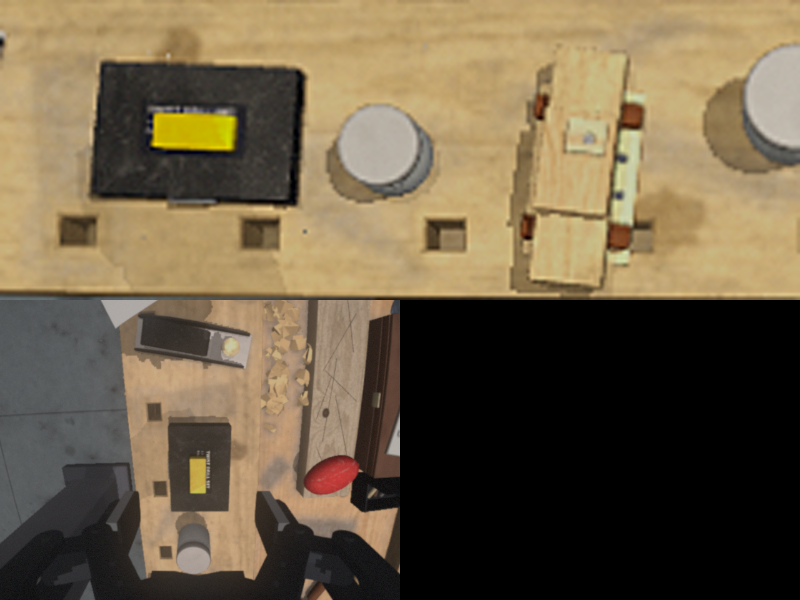

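The final view shows the pad centred on the lid at crop (194,132), against a lid centre of about (195,131). The jar is at (379,145), midway between the case and the cradle, and the block and caul are stacked in the cradle. I'll hand it in.

```bash
python3 -c "
from workcell import env
print(env.job_done())"
```

```text
the job is handed in; nothing more can be done
None
```

I finished the bench setup and handed it in at about 46 s: by camera check the block, caul, jar and pad all sit within about 3 mm of their targets, and I didn't touch the clamp or chisel. The hand-in returned no verdict.

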